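# Fish the fallen lamp rings out from under the drying rack and sort them by size

### The arm

A 7-joint arm with a two-finger parallel gripper is mounted at the origin on a cart in front of the work surface, level with it; the furniture and walls round the work are solid. World frame = base frame: x ahead of the robot, y to its left, z up, the work surface at z = 0. Lengths are in mm, angles in rad, forces in N, time in s.
With the tool pointing down it reaches from about 400 to 875 mm from the base axis. Payload 4.4 kg.
Tool frame: the origin (TCP) lies midway between the tips of the shut fingers; the grasp point (between the pads) lies 19 mm behind it; z points along the fingers, y is the line along which they close (so a half turn about z gives the same grasp; the last joint's range is limited). The gripper opens to 85 mm and grips with 20 to 120 N. Pads are 22 mm wide; open, the fingers measure 114 mm over their backs; the gripper's body (76 mm by 85 mm) begins 54 mm behind the grasp point. The pads swing forward as they close: fully open they stand 13 mm farther back than shut.
Start: joints at [1.109, 0.628, 0.038, 1.517, -0.027, 0.996, -0.02], TCP at [250.633, -599.751, 231.313] pointing down, gripper open.
Joint ranges: [-3.06, 3.06], [-0.37, 2.12], [-1.25, 1.32], [0.18, 2.47], [-1.1, 4.24], [0.23, 1.98], [-2.94, 2.94]. Speed limits (rad/s): [2.57, 2.57, 3.14, 3.14, 3.14, 3.14, 3.14].

### API

Orientations are given as [roll, pitch, yaw] about the fixed x, y, z axes, in that order (R = Rz(yaw) Ry(pitch) Rx(roll)).
In Python, from workcell import robot, cams, job gives the robot as it stands.
- The arm moves only by the shell command python3 -m crank 'ROWS' [FORCE]. ROWS is JSON, a list that holds one entry, the list of rows, each a list of 7 numbers: the shift along the tool's x, y, z scaled (see below), then the turn, a rotation vector about the tool's x, y, z scaled (see below), then the gripper's target within -1 to 1 (shut at 1, half-way at 0, fully open at -1). A call has 1 to 10 rows; each row is the pose to reach, as a shift and turn from the pose commanded when the call began, along the tool's axes at that moment; what a row does not reach only later rows make up. The controller multiplies each number of a shift by 150 mm and each number of a turn by 30 degrees. A row lasts 1/10 s, in which the tool goes at most 50 mm and 8.59 degrees, less where a joint would pass 70% of its speed; a pose out of reach is approached as far as the arm can. A call with a number of a shift or a turn outside -1 to 1 is refused whole. A call with a gripper value outside its range is refused whole. The fingers move at their own pace and stop on an object; FORCE is the grip in N (left out, the last holds). Time passes only in rows, so rows that repeat a pose let the fingers close. It gives the time, the measured TCP pose, the force, the opening and the grip force at its end, in the units of the state.
- robot.sense(): the state, without advancing time (a new reading comes with each control period).
- cams.capture(name): name is "scene" or "top"; returns a dict with "frame" (400x640x3 uint8, red, green, blue), "K" (3x3 intrinsics, pixels), "k1" (the pictures are not rectified: a ray, as slopes to the right and down, at radius r is drawn at 1 + k1 r^2 times it, then the intrinsics apply), "R" (3x3) and "t" (3): a world point X has camera coordinates R X + t. Camera axes: x right, y down, z forward; pixel columns grow to the right and rows downward; lengths in mm; the calibration is good to about 2 mm. A picture is of the moment at which its call begins. There is no depth.
- job.finish_job(): hands the job in; it is judged then, once.
The state is a dict: "time": time; "joint_positions": joint angles; "dq": joint speeds; "joint_torque": joint torques, N m; "tcp_pos": TCP position; "tool_rot": TCP orientation; "force": force on the tool from outside, world axes, zero at the start; "ft_torque": the same for the moment, N m; "width": finger opening in mm; "grasp_force": force on a finger pad.
Only numpy, scipy, OpenCV 4.12 (cv2) and the standard library are available. Lean on these libraries where they do the work, as an engineer would, in place of code of your own. Each camera call takes 0.05 s, during which the arm holds its last target. There are 200 camera calls.

### The job

Lamp trim rings have slid under the low drying rack. Take up the hook and with it draw every ring that is there out of the gap (never reach under the rack with the gripper), and stand the hook back on its mat. Sort them in the sheet tray: all large rings flat in the wide bay, all small ones flat in the narrow bay, including the small ring that was put in the wide bay by mistake. Leave the relay, the dropper bottle and the roll of tape where they are.

Things in the scene. Friction and masses are not known exactly. Their poses are not given: they have to be found in the camera images.
- dry_rack: fixed low rack of grey sheet and wire, 125 mm deep (its x) by 356 mm wide (its y); origin at the centre of its footprint on the bench. Wire-grille roof (closed to fingers) from 66 to 72 mm above the bench, 4 mm closed cheeks at both ends, 4 mm thick stop rail 22 mm high along the back; open only at the front (its -x side, towards the robot). The rings lie beneath the roof side by side, two or three, about 110 mm apart along the rack's y
- rack_mouth (a point): middle of the open front edge of the rack and of its roof, at bench level (a ring must be drawn wholly in front of it before it can be lifted); x points into the gap, y along the front edge
- hook: hook tool standing on its handle: wooden handle block 70 mm long (its x), 26 mm wide (its y), 44 mm high, to be gripped across the 26 mm from above; a 7 mm steel rod leaves the handle's +x end 34 mm above its underside and runs along +x, then is bent straight down at 125 mm from the origin. Origin: centre of the handle's underside. 0.15 kg; it stands stably with the bent tip just clear of the surface
- hook_tip (a point): lower end of the bent-down tip, 125 mm ahead of the hook's origin along its x and 2 mm above the plane of the handle's underside; the vertical tip is 7 mm thick and 32 mm long
- hook_mat: fixed black rubber mat, 230 mm (its x) by 90 mm (its y) by 3 mm thick, to the right of the rack; origin at the centre of its underside. The hook starts on it
- ring_a: large white lamp trim ring lying flat: round tube ring, outside diameter 99 mm, 81 mm inside, 9 mm thick, with a small black connector lug sticking out 8 mm at one place; origin on the underside, 4.5 mm from the ring's centre towards the lug; the lug points along its own -y; z up. May be absent. Shape lets it be pinched across the rim from above (one finger inside, one outside)
- ring_b: large white lamp trim ring lying flat: round tube ring, outside diameter 99 mm, 81 mm inside, 9 mm thick, with a small black connector lug sticking out 8 mm at one place; origin on the underside, 4.5 mm from the ring's centre towards the lug; the lug points along its own -y; z up. May be absent. Shape lets it be pinched across the rim from above (one finger inside, one outside). Same as ring_a
- ring_c: small white lamp trim ring, same look as the large ones but outside diameter 85 mm, 67 mm inside, 9 mm thick, same lug along its own -y (sticking out 9 mm); origin on the underside, 4.5 mm from the ring's centre towards the lug. May be absent
- ring_d: small white lamp trim ring, same look as the large ones but outside diameter 85 mm, 67 mm inside, 9 mm thick, same lug along its own -y (sticking out 9 mm); origin on the underside, 4.5 mm from the ring's centre towards the lug. Always there; starts in the tray's wide bay, where it does not belong
- ring_d_mid (a point): the same of small ring_d
- ring_a_mid (a point): centre of large ring_a, half way up its thickness, with the ring's axes
- ring_b_mid (a point): the same of large ring_b
- ring_c_mid (a point): the same of small ring_c
- ring_tray: fixed flat aluminium tray, to the left of the rack, 158 mm (its x) by 267 mm (its y), walls 4 mm thick and 16 mm high, floor 3 mm thick, with one wall across that parts it into a wide bay (150 x 140 mm inside, at its -y end) and a narrow bay (150 x 115 mm inside, at its +y end); origin at the centre of the underside
- wide_bay (a point): centre of the floor of the tray's wide bay (for the large rings; two may lie on one another), with the tray's axes
- narrow_bay (a point): centre of the floor of the tray's narrow bay (for the small rings; two may lie on one another), with the tray's axes
- relay_box: small black relay, 30x28x37 mm, standing on the rack's roof; leave alone
- dropper: brown dropper bottle 33 mm across and 102 mm high, standing on the rack's roof; leave alone
- black_tape: roll of black tape 62 mm across and 19 mm high, lying on the bench between the tray and the rack, farther back; leave alone

How it is judged:
By the outcome, as a careful person would: the job done as asked, in the order asked, and still so for the second after the job is handed in, with the robot touching nothing.
Of ring_a, ring_b, ring_c only 2 to 3 are there at a start; the rules pass over those that are not, and their reading is None.
At some moment in a run one of ring_a, ring_b, ring_c may be knocked a few centimetres aside while the robot is not near it.
Once in a run the grip may slacken for a moment while it holds something.
It also fails if it takes over 210 s, if anything falls off the work surface, if the arm or the gripper's body presses on something with over 40 N, if the wrist force passes 120 N, or if a joint passes its speed limit or range.

## Working session

There is one attempt and no reset: what is moved stays moved. The work goes in short steps, Python scripts to look and compute and a shell command to move; the robot and the scene stay as the last step left them, time stands still between calls to the robot, and variables do not carry over. Pictures are saved under pics/ and viewed, at most 14 in all, crops included, and the job is handed in when it is done.

```bash
ls; mkdir -p pics; python3 - <<'E'
from workcell import robot,cams
import cv2,json
for n in("scene","top"):
    c=cams.capture(n); cv2.imwrite(f"pics/{n}0.png",c["frame"][:,:,::-1]); print(n,c["K"],c["k1"],c["R"],c["t"])
s=robot.sense();print(s)
E
```

```text
pics
scene [[514.96705007   0.         326.82961614]
 [  0.         514.96705007 201.21759641]
 [  0.           0.           1.        ]] 0.05235772258721222 [[-0.55900012 -0.8291228  -0.00861673]
 [-0.53692482  0.36987818 -0.75822284]
 [ 0.63184698 -0.41922012 -0.65193856]] [ 313.55672544  338.25069644 1250.54958757]
top [[449.76450529   0.         312.77063166]
 [  0.         449.76450529 208.10540478]
 [  0.           0.           1.        ]] -0.0876242406037461 [[-0.01024953 -0.99987444  0.01208496]
 [-0.99395577  0.00886632 -0.10942264]
 [ 0.10930175 -0.01313345 -0.99392185]] [  17.6221496   564.66642353 1352.65106436]
{'time': 0.1, 'joint_positions': array([ 1.10919268,  0.62924681,  0.03845237,  1.5182492 , -0.02702455,
        0.99628258, -0.01999226]), 'dq': array([-0.00012751, -0.00286532,  0.00036301, -0.00415789, -0.00131864,
       -0.00066927, -0.0004312 ]), 'joint_torque': array([ 3.47985013e-03, -5.64540803e+01,  1.23097535e+00, -1.93974835e+01,
        1.14267124e-02,  5.44860988e-03,  4.00851491e-05]), 'tcp_pos': array([ 250.42932138, -599.23229184,  230.491605  ]), 'tool_rot': array([-3.13992456e+00, -3.00814354e-07,  3.95792293e-01]), 'force': array([ 0.67645298, -0.05150975,  0.32212946]), 'ft_torque': array([-0.00512355, -0.02987358, -0.03032578]), 'grasp_force': 0.0, 'width': 85.26013692468248}
```

View pics/scene0.png

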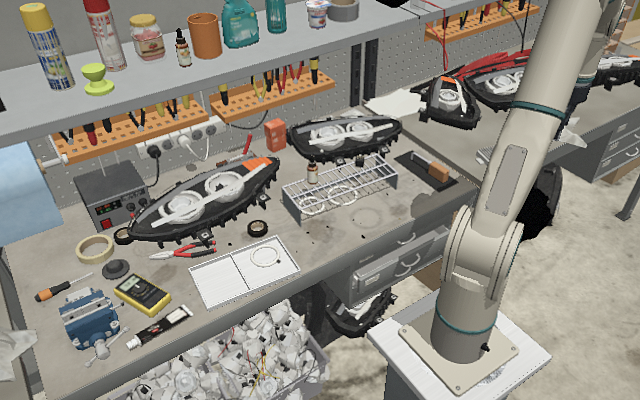

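View pics/top0.png

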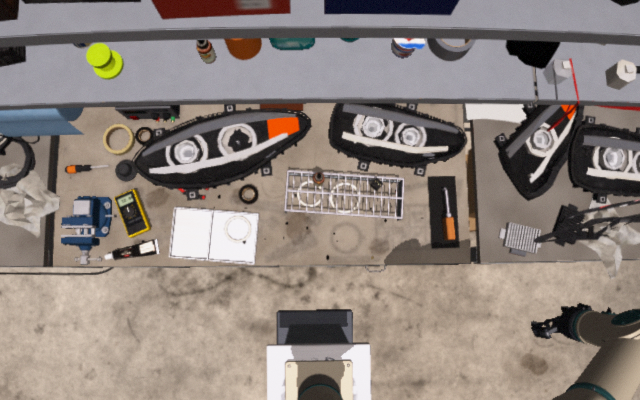

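The scene view shows the rack at about (340,190), the tray at (245,270), and the hook on its mat at (430,170). In the top view two rings show under the rack at (310,195) and (345,198). Ring_d is at (238,229). The faint circle at (347,237) looks like a stain. I'll zoom in and measure.

```bash
cat > h.py <<'E'
import numpy as np,cv2
from workcell import robot,cams,job
def cap(n): return cams.capture(n)
def dist(c): return np.array([c["k1"],0,0,0.])
def pix(c,P):
    return cv2.projectPoints(np.float64(P).reshape(-1,1,3),cv2.Rodrigues(c["R"])[0],c["t"],c["K"],dist(c))[0].reshape(-1,2)
def ray(c,uv):
    n=cv2.undistortPoints(np.float64(uv).reshape(-1,1,2),c["K"],dist(c)).reshape(-1,2)
    d=np.c_[n,np.ones(len(n))]@c["R"]; return -c["R"].T@c["t"],d
def plane(c,uv,z):
    o,d=ray(c,uv); return o+d*((z-o[2])/d[:,2])[:,None]
def ortho(c,x0,x1,y0,y1,z,s):
    "view from above of plane z: rows down = -x, cols right = -y, s px/mm"
    X,Y=np.meshgrid(np.arange(x1,x0,-1/s),np.arange(y1,y0,-1/s),indexing='ij')
    p=pix(c,np.c_[X.ravel(),Y.ravel(),np.full(X.size,z)]).astype(np.float32).reshape(X.shape+(2,))
    return cv2.remap(c["frame"],p,None,cv2.INTER_CUBIC)[:,:,::-1]
E
python3 - <<'E'
from h import *
c=cap("top"); s=cap("scene")
x0,x1,y0,y1=380,720,-480,430
o=plane(c,[[285,170],[405,220],[170,207],[257,263],[430,178],[457,246]],0);print(o.round())
a=ortho(c,400,680,-500,420,4,.85);b=ortho(s,400,680,-500,420,4,.85)
cv2.imwrite("pics/o1.png",np.vstack([a,b]))
E
```

```text
[[ 691.   99.    0.]
 [ 528. -279.    0.]
 [ 576.  463.    0.]
 [ 398.  187.    0.]
 [ 662. -364.    0.]
 [ 444. -443.    0.]]
```

View pics/o1.png

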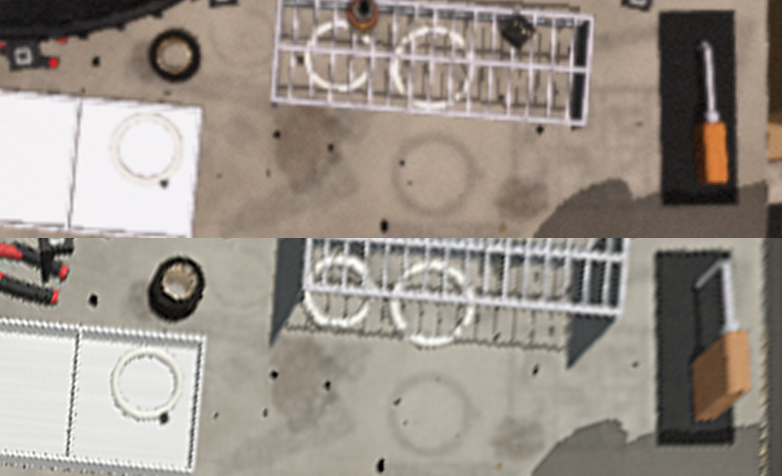

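The two rings under the rack read as follows: the left one is small, about 86 mm across, at roughly (616, 24). The next one is large, about 98 mm, at roughly (603, -88). The right third of the rack is empty. Next I'll measure the hook, rack corners and tray.

```bash
python3 - <<'E'
from h import *
c=cap("top"); s=cap("scene")
for n,cc,box in(("top",c,(420,180,470,260)),("scene",s,(390,145,465,190))):
    hsv=cv2.cvtColor(cc["frame"],cv2.COLOR_RGB2HSV)
    m=cv2.inRange(hsv,(3,110,60),(20,255,255)); k=np.zeros_like(m);x0,y0,x1,y1=box;k[y0:y1,x0:x1]=m[y0:y1,x0:x1]
    p=np.argwhere(k)[:,::-1].astype(np.float32); print(n,len(p),cv2.minAreaRect(p))
    w=plane(cc,p,47)[:,:2].astype(np.float32); print(w.mean(0),cv2.minAreaRect(w))
A=ortho(c,430,680,-470,-350,47,2.2); B=ortho(c,520,690,-270,110,4,2.0);B2=ortho(s,520,690,-270,110,4,1.5)
C=np.zeros((600,800,3),np.uint8); C[:340,:760]=B[:340,:760]; 
C[345:345+B2.shape[0],:B2.shape[1]]=B2
A2=cv2.rotate(A,cv2.ROTATE_90_COUNTERCLOCKWISE)
cv2.imwrite("pics/o2.png",C); cv2.imwrite("pics/o3.png",A)
E
```

```text
top 226 ((460.212646484375, 213.1111602783203), (20.05693244934082, 58.88142013549805), 33.31062698364258)
[ 499.82925 -409.16138] ((543.909912109375, -441.65484619140625), (61.75810623168945, 185.28903198242188), 54.34113693237305)
scene 267 ((438.3033752441406, 171.8146209716797), (22.365957260131836, 13.355973243713379), 32.0053825378418)
[ 478.53885 -383.22617] ((479.29693603515625, -384.0537414550781), (95.09896087646484, 61.61589431762695), 2.9944329261779785)
```

View pics/o2.png

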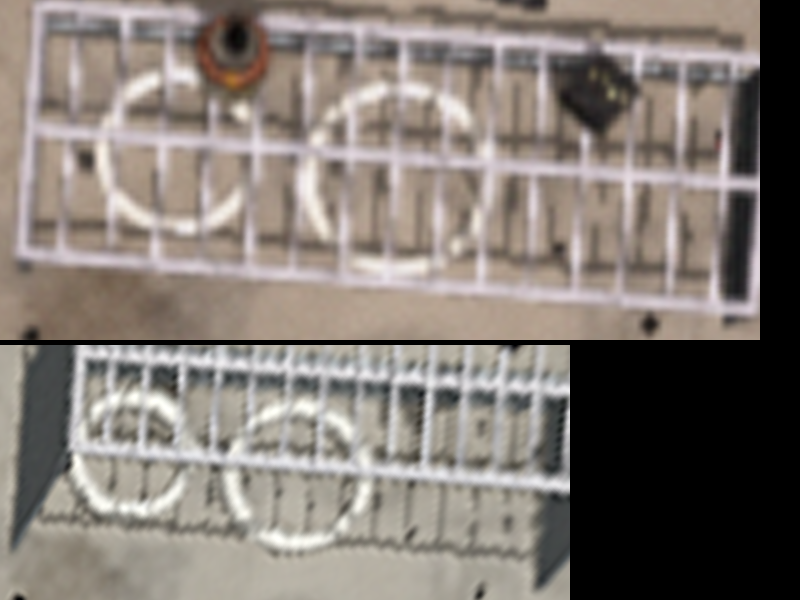

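View pics/o3.png

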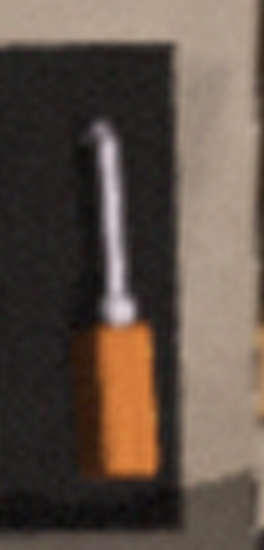

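Hook handle centre is about (499, -408) with yaw about 0.07. The small ring is at about (615, 22), the large one at about (602, -88). The rack front runs x≈545 at y=22 and 537 at y=-88. Now I'll move to the hook.

```bash
cat > d.py <<'E'
import sys
from h import *
from scipy.spatial.transform import Rotation as Ro
# usage: d.py x y z yaw  [x y z yaw ...] -> shift/turn in row units from now
s=robot.sense(); v=list(map(float,sys.argv[1:])); R=Ro.from_euler('xyz',s["tool_rot"])
print("t",s["time"],"pos",s["tcp_pos"].round(1),"rot",s["tool_rot"].round(3),"F",s["force"].round(1),"w",round(s["width"],1),"g",round(s["grasp_force"],1),"q",s["joint_positions"].round(2))
for i in range(0,len(v),4):
    T=Ro.from_euler('xyz',[np.pi,0,v[i+3]])
    print((R.inv().apply(np.array(v[i:i+3])-s["tcp_pos"])/150).round(3),(np.degrees((R.inv()*T).as_rotvec())/30).round(3))
E
python3 d.py 375 -505 200 .23 499 -408.5 150 .07
```

```text
t 0.3 pos [ 250.6 -599.5  231. ] rot [-3.141 -0.     0.396] F [ 1.   0.4 -0.6] w 85.1 g 0.0 q [ 1.11  0.63  0.04  1.52 -0.03  1.   -0.02]
[ 1.009 -0.262  0.207] [-0.001  0.     0.317]
[ 2.019 -0.536  0.54 ] [-0.001  0.     0.622]
```

```bash
python3 -m crank '[[[1,-0.26,0.2,0,0,0.32,-0.5],[1,-0.26,0.2,0,0,0.32,-0.5],[1,-0.26,0.2,0,0,0.32,-0.5],[1,-0.26,0.2,0,0,0.32,-0.5]]]' 60
python3 d.py 499 -408.5 90 .07
```

```text
time: 0.7
tcp_pos: [381.4, -499.1, 199.9]
tool_rot: [-3.137, -0.005, 0.239]
force: [0.2, 0.9, -1.3]
width: 63.9
grasp_force: 0.0
t 0.7 pos [ 381.4 -499.1  199.9] rot [-3.137 -0.005  0.239] F [ 0.2  0.9 -1.3] w 63.9 g 0.0 q [ 0.83  0.63  0.08  1.61 -0.07  0.9  -0.4 ]
[ 0.901 -0.397  0.739] [-0.01  -0.008  0.322]
```

```bash
python3 -m crank '[[[0,0,0,0,0,0,-0.5],[0,0,0,0,0,0,-0.5]]]'
python3 d.py 499 -408.5 90 .07
```

```text
time: 0.9
tcp_pos: [372.8, -507.0, 201.5]
tool_rot: [3.141, 0.001, 0.227]
force: [-0.9, -0.7, -0.6]
width: 64.0
grasp_force: 0.0
t 0.9 pos [ 372.8 -507.   201.5] rot [3.141e+00 1.000e-03 2.270e-01] F [-0.9 -0.7 -0.6] w 64.0 g 0.0 q [ 0.84  0.63  0.09  1.61 -0.06  0.9  -0.4 ]
[ 0.969 -0.451  0.742] [0.002 0.002 0.3  ]
```

```bash
python3 -m crank '[[[0.96,-0.45,0.74,0,0,0.3,-0.3],[0.96,-0.45,0.74,0,0,0.3,-0.3],[0.96,-0.45,0.74,0,0,0.3,-0.3],[0.96,-0.45,0.74,0,0,0.3,-0.3],[0.96,-0.45,0.74,0,0,0.3,-0.3],[0.96,-0.45,0.74,0,0,0.3,-0.3],[0.96,-0.45,0.74,0,0,0.3,-0.3],[0.96,-0.45,0.74,0,0,0.3,-0.3]]]'
python3 d.py 499 -408.5 14 .07
python3 - <<'E'
from h import *
c=cap("top");s=cap("scene")
A=ortho(c,400,650,-500,-320,47,2.2);B=ortho(s,400,650,-500,-320,47,2.2)
cv2.imwrite("pics/g1.png",np.hstack([A,B]))
E
```

```text
time: 1.7
tcp_pos: [497.5, -410.5, 91.5]
tool_rot: [3.139, -0.0, 0.067]
force: [-0.1, -0.2, 0.3]
width: 55.4
grasp_force: 0.0
t 1.7 pos [ 497.5 -410.5   91.5] rot [ 3.139 -0.     0.067] F [-0.1 -0.2  0.3] w 55.4 g 0.0 q [ 0.57  0.79  0.12  1.65 -0.13  0.71 -0.75]
[ 0.011 -0.014  0.517] [ 0.005 -0.001 -0.005]
```

View pics/g1.png

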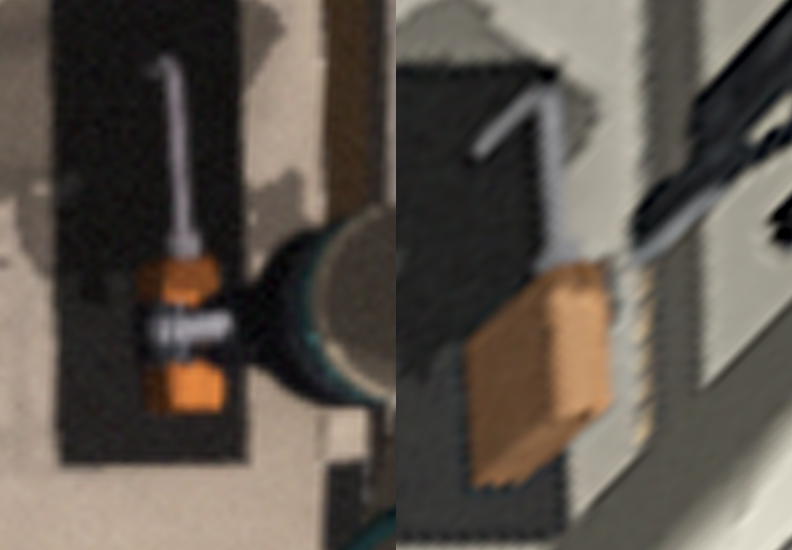

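The gripper is centred over the handle (about (197,337) in the left half). I'll descend and grip.

```bash
python3 -m crank '[[[0,-0.01,0.3,0,0,0,-0.3],[0,-0.01,0.51,0,0,0,-0.3],[0,-0.01,0.51,0,0,0,-0.3],[0,-0.01,0.51,0,0,0,1],[0,-0.01,0.51,0,0,0,1],[0,-0.01,0.51,0,0,0,1],[0,-0.01,0.51,0,0,0,1],[0,-0.01,0.51,0,0,0,1],[0,-0.01,0.51,0,0,0,1]]]' 100
python3 -m crank '[[[0,0,0,0,0,0,1],[0,0,0,0,0,0,1],[0,0,-0.3,0,0,0,1],[0,0,-0.3,0,0,0,1],[0,0,-0.3,0,0,0,1]]]'
python3 d.py 499 -408.5 14 .07
python3 - <<'E'
from h import *
c=cap("top")
print(pix(c,[499,-408,50]))
A=ortho(c,430,680,-470,-350,80,2.2);cv2.imwrite("pics/g2.png",np.hstack([A,ortho(cap("scene"),430,680,-470,-350,80,2.2)]))
E
```

```text
time: 2.7
tcp_pos: [500.1, -407.7, 16.3]
tool_rot: [3.138, -0.003, 0.071]
force: [-0.9, -1.0, 8.0]
width: 24.6
grasp_force: 99.1
time: 3.2
tcp_pos: [499.8, -406.7, 60.5]
tool_rot: [3.14, -0.003, 0.071]
force: [-0.1, -0.1, -1.6]
width: 24.7
grasp_force: 98.7
t 3.2 pos [ 499.8 -406.7   60.5] rot [ 3.14e+00 -3.00e-03  7.10e-02] F [-0.1 -0.1 -1.6] w 24.7 g 98.7 q [ 0.57  0.83  0.11  1.67 -0.14  0.65 -0.74]
[-0.007  0.011  0.31 ] [ 0.004 -0.005  0.002]
[[450.54203788 227.60458062]]
```

View pics/g2.png

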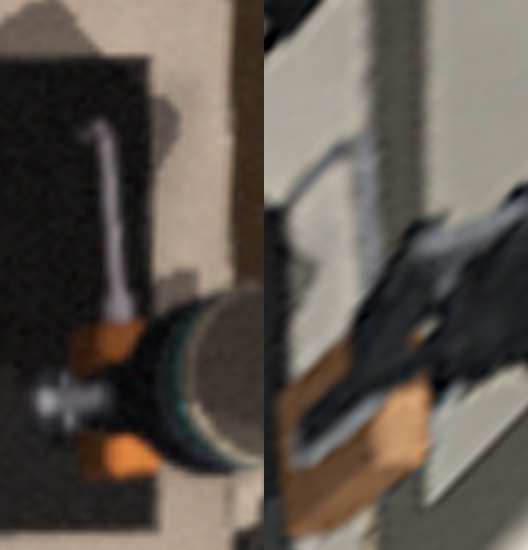

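Hook is held. I'll carry it to the front of the rack (yaw 0.5), tip short of the mouth, for the small ring first.

```bash
python3 d.py 430 -345 70 .3 405 -285 60 .5
```

```text
t 3.3 pos [ 498.5 -405.5   58.5] rot [-3.141e+00  1.000e-03  7.100e-02] F [-0.9  0.1 -0.7] w 24.5 g 98.7 q [ 0.57  0.83  0.11  1.67 -0.14  0.65 -0.74]
[-0.427 -0.435 -0.076] [-0.002  0.001 -0.437]
[-0.564 -0.846 -0.009] [-0.002  0.001 -0.819]
```

```bash
python3 -m crank '[[[-0.2,-0.2,-0.07,0,0,-0.2,1],[-0.43,-0.43,-0.07,0,0,-0.44,1],[-0.5,-0.6,-0.05,0,0,-0.65,1],[-0.56,-0.84,-0.01,0,0,-0.82,1],[-0.56,-0.84,-0.01,0,0,-0.82,1],[-0.56,-0.84,-0.01,0,0,-0.82,1],[-0.56,-0.84,-0.01,0,0,-0.82,1]]]'
python3 d.py 408 -160 45 .5  412 -37 31 .5
```

```text
time: 4.0
tcp_pos: [406.6, -287.3, 60.0]
tool_rot: [3.141, -0.0, 0.5]
force: [-0.3, 0.3, -1.5]
width: 24.6
grasp_force: 99.0
t 4.0 pos [ 406.6 -287.3   60. ] rot [ 3.141 -0.     0.5  ] F [-0.3  0.3 -1.5] w 24.6 g 99.0 q [ 0.56  0.69  0.    2.07 -0.01  0.37 -0.51]
[ 0.414 -0.74   0.1  ] [ 0.002 -0.    -0.001]
[ 0.831 -1.448  0.192] [ 0.002 -0.    -0.001]
```

```bash
python3 -m crank '[[[0.41,-0.74,0.1,0,0,0,1],[0.41,-0.74,0.1,0,0,0,1],[0.41,-0.74,0.1,0,0,0,1],[0.41,-0.74,0.1,0,0,0,1],[0.41,-0.74,0.1,0,0,0,1]]]'
python3 d.py  414 -37 31 .5
```

```text
time: 4.5
tcp_pos: [407.9, -159.2, 45.0]
tool_rot: [3.141, -0.0, 0.502]
force: [-0.3, 0.1, -1.3]
width: 24.6
grasp_force: 99.1
t 4.5 pos [ 407.9 -159.2   45. ] rot [ 3.141 -0.     0.502] F [-0.3  0.1 -1.3] w 24.6 g 99.1 q [ 0.19  0.7   0.17  2.24 -0.47  0.23 -0.29]
[ 0.427 -0.695  0.093] [ 0.002 -0.001  0.003]
```

```bash
python3 -m crank '[[[0.52,-0.64,0.09,0,0,0,1],[0.52,-0.64,0.09,0,0,0,1],[0.52,-0.64,0.09,0,0,0,1],[0.52,-0.64,0.09,0,0,0,1],[0.52,-0.64,0.09,0,0,0,1]]]'
python3 d.py  488 -37 31 .5
python3 - <<'E'
from h import *
c=cap("top");s=cap("scene")
A=ortho(c,420,680,-150,110,20,1.5);B=ortho(s,420,680,-150,110,20,1.5)
cv2.imwrite("pics/g3.png",np.hstack([A,B]))
E
```

```text
time: 5.0
tcp_pos: [430.4, -37.7, 31.6]
tool_rot: [3.14, -0.001, 0.502]
force: [-1.0, -1.2, -1.5]
width: 24.6
grasp_force: 99.2
t 5.0 pos [430.4 -37.7  31.6] rot [ 3.14e+00 -1.00e-03  5.02e-01] F [-1.  -1.2 -1.5] w 24.6 g 99.2 q [-0.17  0.74  0.29  2.26 -0.89  0.25 -0.15]
[0.339 0.181 0.004] [ 0.003 -0.001  0.005]
```

View pics/g3.png

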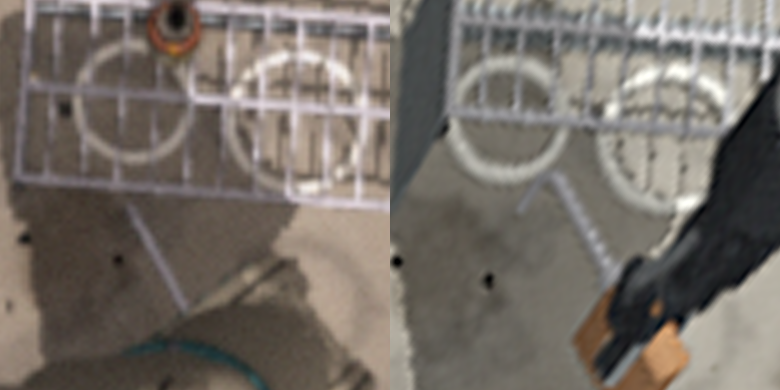

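Tip is aligned with the small ring's hole. I'll insert and lower.

```bash
python3 -m crank '[[[0.17,0.09,0,0,0,0,1],[0.34,0.18,0,0,0,0,1],[0.34,0.18,0,0,0,0,1],[0.34,0.18,0,0,0,0,1],[0.34,0.18,0.06,0,0,0,1],[0.34,0.18,0.11,0,0,0,1],[0.34,0.18,0.11,0,0,0,1],[0.34,0.18,0.11,0,0,0,1]]]'
python3 d.py  440 -37 14.5 .5 428 -54 14.5 .7 423.5 -74 14.5 .9
```

```text
time: 5.9
tcp_pos: [486.1, -37.3, 14.9]
tool_rot: [-3.141, 0.001, 0.5]
force: [-1.3, 0.6, -2.4]
width: 24.7
grasp_force: 99.1
t 5.9 pos [486.1 -37.3  14.9] rot [-3.141e+00  1.000e-03  5.000e-01] F [-1.3  0.6 -2.4] w 24.7 g 99.1 q [-0.22  0.82  0.37  2.12 -0.85  0.36 -0.21]
[-0.269 -0.149  0.003] [-0.002  0.002 -0.001]
[-0.394 -0.088  0.003] [-0.002  0.002 -0.383]
[-0.484  0.015  0.003] [-0.002  0.001 -0.765]
```

```bash
python3 -m crank '[[[-0.09,-0.05,0,0,0,0,1],[-0.18,-0.1,0,0,0,0,1],[-0.27,-0.15,0,0,0,0,1],[-0.34,-0.12,0,0,0,-0.2,1],[-0.39,-0.09,0,0,0,-0.38,1],[-0.44,-0.04,0,0,0,-0.57,1],[-0.48,0.01,0,0,0,-0.76,1],[-0.48,0.01,0,0,0,-0.76,1]]]'
python3 d.py  424 -86 14.5 1.05 425 -93 14.5 1.2 426 -98 14.5 1.35 430 -101 14.5 1.5
```

```text
time: 6.7
tcp_pos: [424.5, -74.6, 15.6]
tool_rot: [3.14, 0.001, 0.896]
force: [0.3, 0.6, -1.8]
width: 24.3
grasp_force: 99.1
t 6.7 pos [424.5 -74.6  15.6] rot [3.14e+00 1.00e-03 8.96e-01] F [ 0.3  0.6 -1.8] w 24.3 g 99.1 q [-0.09  0.78  0.3   2.27 -1.07  0.24  0.51]
[-0.061  0.045  0.008] [ 0.003  0.002 -0.294]
[-0.094  0.08   0.008] [ 0.003  0.002 -0.58 ]
[-0.116  0.106  0.008] [ 0.002  0.002 -0.867]
[-0.115  0.139  0.008] [ 0.002  0.002 -1.153]
```

```bash
python3 -m crank '[[[-0.06,0.045,0.005,0,0,-0.29,1],[-0.09,0.08,0.005,0,0,-0.58,1],[-0.115,0.105,0.005,0,0,-0.86,1],[-0.115,0.105,0.005,0,0,-0.86,1],[-0.115,0.105,0.005,0,0,-0.86,1]]]'
python3 d.py 428 -101 31 1.35
python3 - <<'E'
from h import *
c=cap("top");s=cap("scene")
A=ortho(c,400,660,-150,110,4,1.5);B=ortho(s,400,660,-150,110,4,1.5)
cv2.imwrite("pics/g4.png",np.hstack([A,B]))
E
```

```text
time: 7.2
tcp_pos: [426.1, -95.6, 14.6]
tool_rot: [-3.141, -0.001, 1.344]
force: [-0.3, 0.1, -1.8]
width: 24.6
grasp_force: 99.1
t 7.2 pos [426.1 -95.6  14.6] rot [-3.141e+00 -1.000e-03  1.344e+00] F [-0.3  0.1 -1.8] w 24.6 g 99.1 q [-0.03  0.78  0.28  2.25 -1.01  0.24  0.94]
[-0.032  0.02  -0.109] [-0.    -0.001 -0.011]
```

View pics/g4.png

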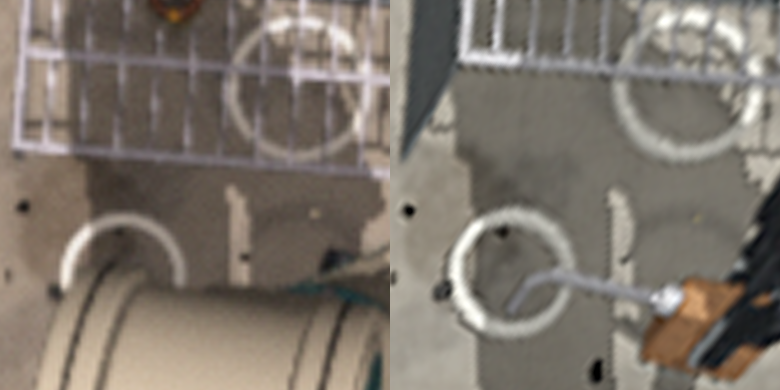

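Ring (small) is out, centre about (479, 29). Now lift over it and go for the large ring at (602, -88).

```bash
python3 -m crank '[[[0,0,-0.12,0,0,0,1],[0,0,-0.12,0,0,0,1],[0,0,-0.12,0,0,0,1]]]'
python3 d.py 424 -122 32 .92 420 -147 32 .85
```

```text
time: 7.6
tcp_pos: [426.3, -95.8, 32.6]
tool_rot: [3.141, 0.0, 1.349]
force: [0.5, -0.5, -1.1]
width: 24.7
grasp_force: 99.0
t 7.6 pos [426.3 -95.8  32.6] rot [3.141 0.    1.349] F [ 0.5 -0.5 -1.1] w 24.7 g 99.0 q [-0.08  0.75  0.36  2.25 -0.97  0.29  0.91]
[-0.174  0.023  0.004] [ 0.001 -0.     0.819]
[-0.342  0.034  0.004] [ 0.001 -0.     0.952]
```

```bash
python3 -m crank '[[[-0.08,0.01,0,0,0,0.28,1],[-0.17,0.02,0,0,0,0.55,1],[-0.34,0.03,0,0,0,0.8,1],[-0.34,0.03,0,0,0,0.95,1],[-0.34,0.03,0,0,0,0.95,1],[-0.34,0.03,0,0,0,0.95,1]]]'
python3 d.py 420 -147 32 .5 472 -147 32 .5
```

```text
time: 8.2
tcp_pos: [419.0, -146.2, 32.1]
tool_rot: [-3.14, -0.0, 0.853]
force: [0.4, -0.5, -1.8]
width: 24.6
grasp_force: 100.5
t 8.2 pos [ 419.  -146.2   32.1] rot [-3.14  -0.     0.853] F [ 0.4 -0.5 -1.8] w 24.6 g 100.5 q [-0.03  0.78  0.45  2.23 -1.05  0.36  0.61]
[0.001 0.009 0.   ] [-0.003 -0.     0.675]
[0.229 0.27  0.   ] [-0.003 -0.     0.675]
```

```bash
python3 -m crank '[[[0,0,0,0,0,0.28,1],[0,0,0,0,0,0.55,1],[0,0,0,0,0,0.67,1],[0,0,0,0,0,0.67,1],[0.08,0.09,0,0,0,0.67,1],[0.16,0.18,0,0,0,0.67,1],[0.23,0.27,0,0,0,0.67,1],[0.23,0.27,0,0,0,0.67,1],[0.23,0.27,0,0,0,0.67,1]]]'
python3 -m crank '[[[0,0,0.06,0,0,0,1],[0,0,0.115,0,0,0,1],[0,0,0.115,0,0,0,1],[0,0,0.115,0,0,0,1]]]'
python3 d.py 420 -147 14.5 .5 417 -164 14.5 .7 410 -184 14.5 .9
```

```text
time: 9.1
tcp_pos: [471.7, -147.1, 32.3]
tool_rot: [-3.141, 0.001, 0.503]
force: [-0.3, 0.1, -1.9]
width: 24.8
grasp_force: 100.6
time: 9.5
tcp_pos: [471.7, -147.8, 14.9]
tool_rot: [-3.141, 0.001, 0.5]
force: [0.2, 0.5, -1.9]
width: 24.1
grasp_force: 100.6
t 9.5 pos [ 471.7 -147.8   14.9] rot [-3.141e+00  1.000e-03  5.000e-01] F [ 0.2  0.5 -1.9] w 24.1 g 100.6 q [-0.09  0.86  0.52  2.1  -1.02  0.45  0.17]
[-0.3   -0.17   0.003] [-0.002  0.001 -0.   ]
[-0.372 -0.08   0.003] [-0.002  0.001 -0.382]
[-0.477  0.015  0.003] [-0.002  0.001 -0.764]
```

```bash
python3 -m crank '[[[-0.1,-0.06,0,0,0,0,1],[-0.2,-0.11,0,0,0,0,1],[-0.3,-0.17,0,0,0,0,1],[-0.37,-0.08,0,0,0,-0.38,1],[-0.42,-0.03,0,0,0,-0.57,1],[-0.48,0.015,0,0,0,-0.76,1],[-0.48,0.015,0,0,0,-0.76,1]]]'
python3 d.py 408 -196 14.5 1.1 406 -206 14.5 1.3 398 -210 14.5 1.4
```

```text
time: 10.2
tcp_pos: [409.8, -186.4, 15.7]
tool_rot: [3.14, 0.001, 0.895]
force: [0.7, 0.0, -2.1]
width: 25.1
grasp_force: 100.7
t 10.2 pos [ 409.8 -186.4   15.7] rot [3.14e+00 1.00e-03 8.95e-01] F [ 0.7  0.  -2.1] w 25.1 g 100.7 q [ 0.16  0.79  0.3   2.22 -0.93  0.26  0.62]
[-0.058  0.031  0.008] [ 0.003  0.002 -0.391]
[-0.118  0.062  0.008] [ 0.003  0.002 -0.773]
[-0.172  0.037  0.008] [ 0.002  0.002 -0.964]
```

```bash
python3 -m crank '[[[-0.03,0.015,0.005,0,0,-0.2,1],[-0.06,0.03,0.005,0,0,-0.39,1],[-0.09,0.045,0.005,0,0,-0.58,1],[-0.12,0.06,0.005,0,0,-0.77,1],[-0.17,0.035,0.005,0,0,-0.96,1],[-0.17,0.035,0.005,0,0,-0.96,1],[-0.17,0.035,0.005,0,0,-0.96,1]]]'
python3 d.py 408 -210 50 1.4
python3 - <<'E'
from h import *
c=cap("top");s=cap("scene")
A=ortho(c,380,640,-200,80,4,1.4);B=ortho(s,380,640,-200,80,4,1.4)
cv2.imwrite("pics/g5.png",np.hstack([A,B]))
E
```

```text
time: 10.9
tcp_pos: [398.7, -206.9, 14.6]
tool_rot: [-3.141, -0.0, 1.397]
force: [0.2, -1.0, -1.9]
width: 24.7
grasp_force: 100.7
t 10.9 pos [ 398.7 -206.9   14.6] rot [-3.141 -0.     1.397] F [ 0.2 -1.  -1.9] w 24.7 g 100.7 q [ 0.24  0.78  0.26  2.22 -0.87  0.24  1.11]
[-0.009  0.064 -0.236] [-0.    -0.001 -0.005]
```

View pics/g5.png

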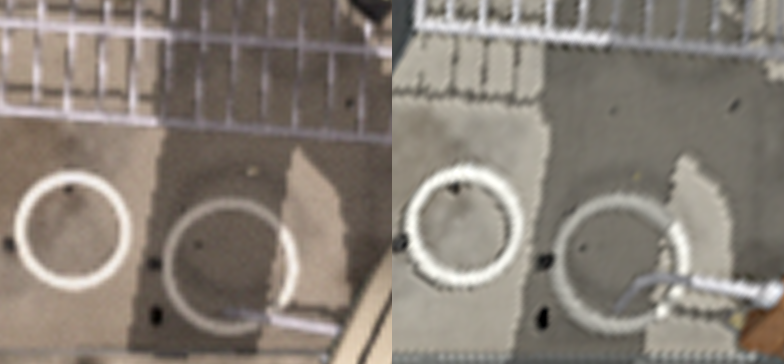

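Both rings are in front of the rack: small at about (476, 29), large at about (451, -84), with lugs towards +y. The rack is empty. Now the hook goes back to the mat.

```bash
python3 -m crank '[[[0,0,-0.12,0,0,0,1],[0,0,-0.3,0,0,0,1],[0,0.06,-0.34,0,0,0,1],[0,0.06,-0.34,0,0,0.2,1],[0,0.06,-0.34,0,0,0.4,1],[0,0.06,-0.34,0,0,0.6,1],[0,0.06,-0.34,0,0,0.8,1],[0,0.06,-0.34,0,0,0.95,1],[0,0.06,-0.34,0,0,0.95,1]]]'
python3 d.py 405 -285 65 .5 430 -345 65 .3
```

```text
time: 11.9
tcp_pos: [407.6, -208.4, 65.4]
tool_rot: [-3.141, 0.0, 0.903]
force: [-0.3, 0.2, -1.7]
width: 24.4
grasp_force: 100.6
t 11.9 pos [ 407.6 -208.4   65.4] rot [-3.141  0.     0.903] F [-0.3  0.2 -1.7] w 24.4 g 100.6 q [ 0.03  0.74  0.57  2.19 -0.93  0.48  0.68]
[-0.412  0.303  0.003] [-0.001  0.     0.77 ]
[-0.623  0.681  0.003] [-1.000e-03  0.000e+00  1.152e+00]
```

```bash
python3 -m crank '[[[-0.41,0.3,0,0,0,0.25,1],[-0.41,0.3,0,0,0,0.5,1],[-0.41,0.3,0,0,0,0.77,1],[-0.41,0.3,0,0,0,0.77,1],[-0.41,0.3,0,0,0,0.77,1]]]'
python3 d.py 405 -340 65 .5 460 -385 65 .1 499 -407 65 .07
```

```text
time: 12.4
tcp_pos: [404.7, -284.0, 65.2]
tool_rot: [-3.14, -0.0, 0.505]
force: [-0.4, -0.1, -1.1]
width: 24.6
grasp_force: 100.6
t 12.4 pos [ 404.7 -284.    65.2] rot [-3.14  -0.     0.505] F [-0.4 -0.1 -1.1] w 24.6 g 100.6 q [ 0.11  0.81  0.7   2.09 -0.97  0.61  0.45]
[-0.179  0.328  0.001] [-0.003 -0.     0.01 ]
[-0.003  0.768  0.   ] [-0.003  0.     0.774]
[0.154 1.022 0.   ] [-0.003  0.001  0.831]
```

```bash
python3 -m crank '[[[-0.18,0.33,0,0,0,0,1],[-0.18,0.33,0,0,0,0,1],[-0.1,0.55,0,0,0,0.25,1],[0,0.77,0,0,0,0.5,1],[0,0.77,0,0,0,0.77,1],[0.15,1,0,0,0,0.83,1],[0.15,1,0,0,0,0.83,1],[0.15,1,0,0,0,0.83,1],[0.15,1,0,0,0,0.83,1]]]'
python3 d.py 499 -407 30 .07 499 -407 16.5 .07
```

```text
time: 13.3
tcp_pos: [495.7, -405.1, 65.3]
tool_rot: [-3.14, 0.001, 0.067]
force: [-0.4, -0.3, -1.2]
width: 24.5
grasp_force: 100.6
t 13.3 pos [ 495.7 -405.1   65.3] rot [-3.14e+00  1.00e-03  6.70e-02] F [-0.4 -0.3 -1.2] w 24.5 g 100.6 q [ 0.18  1.01  0.87  1.69 -0.94  0.93 -0.07]
[0.021 0.015 0.235] [-0.002  0.001 -0.005]
[0.021 0.015 0.325] [-0.002  0.001 -0.005]
```

```bash
python3 -m crank '[[[0.02,0.015,0.15,0,0,0,1],[0.02,0.015,0.24,0,0,0,1],[0.02,0.015,0.29,0,0,0,1],[0.02,0.015,0.315,0,0,0,1],[0.02,0.015,0.325,0,0,0,1],[0.02,0.015,0.325,0,0,0,1]]]'
python3 d.py
```

```text
time: 13.9
tcp_pos: [499.5, -408.2, 17.2]
tool_rot: [3.141, -0.0, 0.066]
force: [0.4, 0.1, -1.1]
width: 24.7
grasp_force: 100.6
t 13.9 pos [ 499.5 -408.2   17.2] rot [ 3.141 -0.     0.066] F [ 0.4  0.1 -1.1] w 24.7 g 100.6 q [ 0.2   1.07  0.82  1.68 -1.    0.86 -0.04]
```

```bash
python3 -m crank '[[[0,0,0.01,0,0,0,1],[0,0,0.015,0,0,0,1],[0,0,0.015,0,0,0,1]]]'
python3 -m crank '[[[0,0,0,0,0,0,0.2],[0,0,0,0,0,0,-0.1],[0,0,0,0,0,0,-0.3],[0,0,0,0,0,0,-0.3],[0,0,-0.2,0,0,0,-0.3],[0,0,-0.5,0,0,0,-0.3],[0,0,-0.9,0,0,0,-0.3],[0,0,-0.9,0,0,0,-0.3]]]'
python3 d.py 410 -270 150 0.3
```

```text
time: 14.2
tcp_pos: [499.8, -408.5, 16.3]
tool_rot: [3.141, -0.001, 0.066]
force: [-1.7, 1.3, 6.1]
width: 24.2
grasp_force: 102.0
time: 15.0
tcp_pos: [500.9, -411.2, 155.5]
tool_rot: [3.134, -0.005, 0.066]
force: [0.2, 0.3, -0.4]
width: 55.9
grasp_force: 0.0
t 15.0 pos [ 500.9 -411.2  155.5] rot [ 3.134 -0.005  0.066] F [ 0.2  0.3 -0.4] w 55.9 g 0.0 q [ 0.14  0.91  0.96  1.62 -0.83  1.06 -0.15]
[-0.543 -0.98   0.026] [ 0.016 -0.009 -0.448]
```

```bash
python3 - <<'E'
from h import *
c=cap("top");s=cap("scene")
A=ortho(c,380,590,185,475,16,2.6);
B=ortho(s,380,590,185,475,16,2.6)
cv2.imwrite("pics/g6.png",cv2.resize(np.vstack([A,B]),None,fx=.54,fy=.54,interpolation=cv2.INTER_AREA) if 0 else np.vstack([A[:290*2],B])[:600,:800])
cv2.imwrite("pics/g6.png",np.vstack([ortho(c,390,590,185,475,16,1.4),ortho(s,390,590,185,475,16,1.4)]))
W=[ortho(q,380,560,-170,100,4,2) for q in(c,s)]
for nm,I in zip(("top","scene"),W):
    g=cv2.GaussianBlur(I,(5,5),0).min(2)
    k=cv2.HoughCircles(g,cv2.HOUGH_GRADIENT_ALT,1,60,param1=120,param2=.6,minRadius=30*2,maxRadius=53*2)
    if k is not None:
        for u,v,r in k[0]: print(nm,560-v/2,100-u/2,r/2)
H=[ortho(q,430,680,-470,-320,47,2) for q in(c,s)]
cv2.imwrite("pics/g7.png",np.hstack(H))
E
```

```text
top 477.0 28.0 41.737675
top 477.0 28.0 34.04962
scene 478.0 27.0 33.2449
scene 478.0 27.0 42.400597
scene 452.0 -83.5 40.76102
scene 452.0 -83.5 49.944412
```

View pics/g6.png

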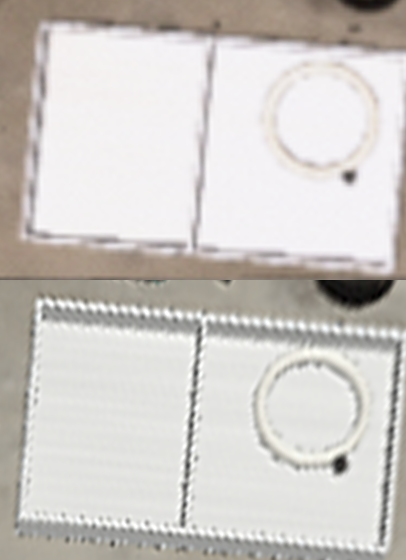

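Tray yaw is about -0.086, wide bay centre (483, 260), narrow bay centre (493, 391). Ring_d is at (507.5, 248) with its lug towards the robot and right. Small ring is at (477.5, 27.5), large at (452, -83.5). I'll move ring_d first, by its +y rim, staying in front of the rack.

```bash
python3 -m crank '[[[-0.54,-0.95,0.02,0,0,-0.1,-0.3],[-0.54,-0.95,0.02,0,0,-0.1,-0.3],[-0.54,-0.95,0.02,0,0,-0.1,0.3],[-0.54,-0.95,0.02,0,0,-0.1,0.3],[-0.54,-0.95,0.02,0,0,-0.1,0.3],[-0.54,-0.95,0.02,0,0,-0.1,0.3]]]' 60
python3 d.py 435 -130 150 0.1 440 0 150 0
```

```text
time: 15.7
tcp_pos: [409.7, -271.2, 145.8]
tool_rot: [3.141, 0.001, 0.119]
force: [-0.1, -0.1, 0.0]
width: 29.9
grasp_force: 0.0
t 15.7 pos [ 409.7 -271.2  145.8] rot [3.141e+00 1.000e-03 1.190e-01] F [-0.1 -0.1  0. ] w 29.9 g 0.0 q [-0.07  0.75  0.97  2.05 -0.87  0.82 -0.03]
[ 0.279 -0.914 -0.028] [0.    0.002 0.036]
[ 0.415 -1.771 -0.029] [0.    0.002 0.227]
```

View pics/g7.png

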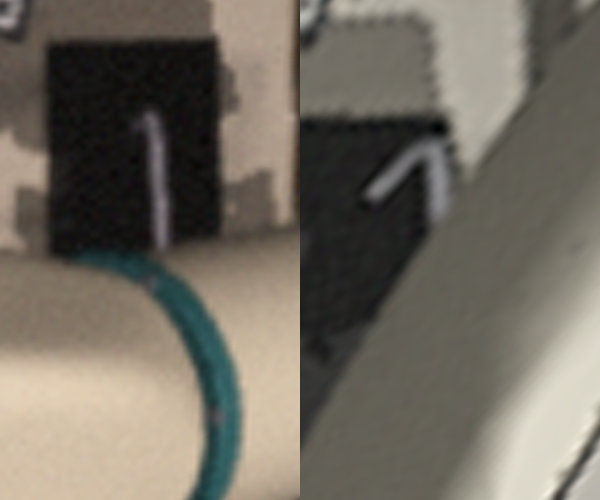

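The hook stands on the mat, with its rod showing at (155,180) as it did before. Carrying on to ring_d.

```bash
python3 -m crank '[[[0.28,-0.92,-0.03,0,0,0.04,0.3],[0.28,-0.92,-0.03,0,0,0.04,0.3],[0.28,-0.92,-0.03,0,0,0.04,0.3],[0.28,-0.92,-0.03,0,0,0.04,0.3],[0.28,-0.92,-0.03,0,0,0.04,0.3]]]'
python3 -m crank '[[[0.1,-0.9,0,0,0,0.2,0.3],[0.1,-0.9,0,0,0,0.2,0.3],[0.1,-0.9,0,0,0,0.2,0.3],[0.1,-0.9,0,0,0,0.2,0.3],[0.1,-0.9,0,0,0,0.2,0.3]]]'
python3 d.py 480 145 120 0
```

```text
time: 16.2
tcp_pos: [436.0, -129.2, 150.7]
tool_rot: [3.14, 0.0, 0.101]
force: [0.6, -0.9, -0.3]
width: 29.7
grasp_force: 0.0
time: 16.7
tcp_pos: [437.5, 5.1, 151.1]
tool_rot: [3.139, -0.001, -0.008]
force: [0.6, -1.2, 0.7]
width: 30.0
grasp_force: 0.0
t 16.7 pos [437.5   5.1 151.1] rot [ 3.139e+00 -1.000e-03 -8.000e-03] F [ 0.6 -1.2  0.7] w 30.0 g 0.0 q [-0.76  0.73  1.09  2.19 -0.95  0.82 -0.62]
[ 0.276 -0.935  0.205] [ 0.004 -0.002 -0.015]
```

```bash
python3 -m crank '[[[0.28,-0.93,0.2,0,0,0,0.3],[0.28,-0.93,0.2,0,0,0,0.3],[0.28,-0.93,0.2,0,0,0,0.3],[0.28,-0.93,0.2,0,0,0,0.3],[0.28,-0.93,0.2,0,0,0,0.3]]]'
python3 d.py 507.5 286 60 0
```

```text
time: 17.2
tcp_pos: [480.9, 143.8, 120.9]
tool_rot: [3.139, -0.001, -0.008]
force: [-0.1, -0.4, 0.1]
width: 30.0
grasp_force: 0.0
t 17.2 pos [480.9 143.8 120.9] rot [ 3.139e+00 -1.000e-03 -8.000e-03] F [-0.1 -0.4  0.1] w 30.0 g 0.0 q [-0.97  0.86  1.05  2.05 -1.01  0.88 -0.9 ]
[ 0.169 -0.95   0.404] [ 0.004 -0.002 -0.016]
```

```bash
python3 -m crank '[[[0.17,-0.95,0.4,0,0,0,0.3],[0.17,-0.95,0.4,0,0,0,0.3],[0.17,-0.95,0.4,0,0,0,0.3],[0.17,-0.95,0.4,0,0,0,0.3],[0.17,-0.95,0.4,0,0,0,0.3],[0.17,-0.95,0.4,0,0,0,0.3]]]'
python3 d.py 507.5 286 5.5 0
python3 - <<'E'
from h import *
c=cap("top");s=cap("scene")
cv2.imwrite("pics/g8.png",np.hstack([ortho(q,420,570,190,340,8,2.6) for q in(c,s)]))
E
```

```text
time: 17.8
tcp_pos: [507.5, 284.3, 62.1]
tool_rot: [3.14, -0.002, -0.012]
force: [-0.0, 0.3, -0.3]
width: 29.8
grasp_force: 0.0
t 17.8 pos [507.5 284.3  62.1] rot [ 3.14e+00 -2.00e-03 -1.20e-02] F [-0.   0.3 -0.3] w 29.8 g 0.0 q [-1.09  0.99  0.94  1.86 -1.05  0.89 -1.19]
[-0.001 -0.012  0.377] [ 0.003 -0.003 -0.024]
```

View pics/g8.png

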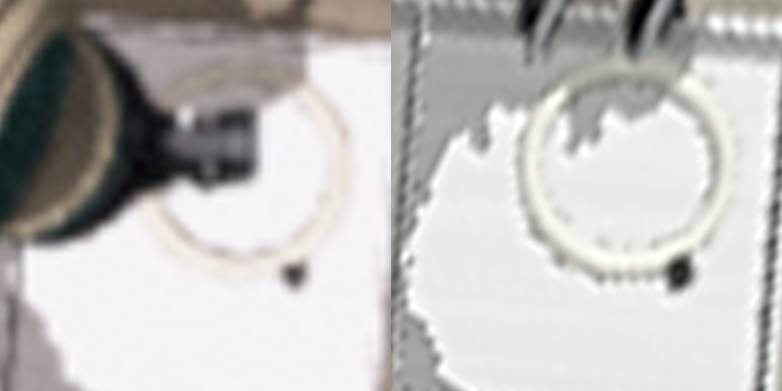

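Ring_d's centre is at about (506, 249), so its +y rim is at y≈287. I'll descend and pinch.

```bash
python3 -m crank '[[[-0.01,-0.02,0.2,0,0,0,0.3],[-0.01,-0.02,0.32,0,0,0,0.3],[-0.01,-0.02,0.375,0,0,0,0.3],[-0.01,-0.02,0.375,0,0,0,0.3],[-0.01,-0.02,0.375,0,0,0,1],[-0.01,-0.02,0.375,0,0,0,1],[-0.01,-0.02,0.375,0,0,0,1],[-0.01,-0.02,0.375,0,0,0,1],[-0.01,-0.02,0.375,0,0,0,1]]]' 60
python3 d.py
python3 -m crank '[[[0,0,-0.1,0,0,0,1],[0,0,-0.3,0,0,0,1],[0,0,-0.4,0,0,0,1],[0,0,-0.4,0,0,0,1]]]'
python3 d.py  455 391 65 1.0  455.5 391 65 1.5
```

```text
time: 18.8
tcp_pos: [505.8, 290.8, 6.0]
tool_rot: [3.141, -0.002, -0.008]
force: [0.1, -1.3, 6.0]
width: 7.6
grasp_force: 59.1
t 18.8 pos [505.8 290.8   6. ] rot [ 3.141e+00 -2.000e-03 -8.000e-03] F [ 0.1 -1.3  6. ] w 7.6 g 59.1 q [-1.02  1.02  0.77  1.87 -1.08  0.74 -1.19]
time: 19.2
tcp_pos: [506.2, 292.0, 67.3]
tool_rot: [-3.139, -0.004, -0.007]
force: [0.5, -0.2, -1.3]
width: 7.1
grasp_force: 58.9
t 19.2 pos [506.2 292.   67.3] rot [-3.139 -0.004 -0.007] F [ 0.5 -0.2 -1.3] w 7.1 g 58.9 q [-1.06  0.94  0.86  1.85 -0.98  0.83 -1.26]
[-0.346 -0.658  0.016] [-0.    -0.009 -1.923]
[-0.342 -0.658  0.016] [ 2.000e-03 -9.000e-03 -2.878e+00]
```

```bash
python3 -m crank '[[[-0.1,-0.1,0,0,0,-0.28,1],[-0.2,-0.3,0,0,0,-0.56,1],[-0.25,-0.45,0,0,0,-0.84,1],[-0.3,-0.6,0,0,0,-1,1],[-0.34,-0.67,0.01,0,0,-1,1],[-0.34,-0.67,0.01,0,0,-1,1]]]'
python3 -m crank '[[[0,0,0,0,0,-0.28,1],[0,0,0,0,0,-0.56,1],[0,0,0,0,0,-0.84,1],[0,0,0,0,0,-1,1],[0,0,0,0,0,-1,1]]]'
python3 d.py 455.5 393.5 65 1.5
```

```text
time: 19.8
tcp_pos: [452.8, 393.8, 62.4]
tool_rot: [-3.141, 0.001, 0.517]
force: [0.8, 0.3, -0.4]
width: 7.2
grasp_force: 58.9
time: 20.3
tcp_pos: [455.4, 390.0, 63.3]
tool_rot: [3.141, 0.001, 1.036]
force: [-0.1, -0.1, -0.5]
width: 7.4
grasp_force: 58.9
t 20.3 pos [455.4 390.   63.3] rot [3.141e+00 1.000e-03 1.036e+00] F [-0.1 -0.1 -0.5] w 7.4 g 58.9 q [-1.12  0.88  0.62  1.8  -0.75  0.72 -0.61]
[ 0.021 -0.011 -0.011] [ 0.001  0.002 -0.887]
```

```bash
python3 -m crank '[[[0.02,-0.01,0,0,0,-0.28,1],[0.02,-0.01,0,0,0,-0.56,1],[0.02,-0.01,0.1,0,0,-0.84,1],[0.02,-0.01,0.2,0,0,-0.89,1],[0.02,-0.01,0.3,0,0,-0.89,1],[0.02,-0.01,0.35,0,0,-0.89,1],[0.02,-0.01,0.365,0,0,-0.89,1],[0.02,-0.01,0.37,0,0,-0.89,1],[0.02,-0.01,0.37,0,0,-0.89,1]]]'
python3 d.py 455.5 393.5 7 1.5
```

```text
time: 21.2
tcp_pos: [455.0, 395.5, 8.1]
tool_rot: [3.141, -0.0, 1.505]
force: [-0.5, -0.1, -0.6]
width: 7.2
grasp_force: 58.9
t 21.2 pos [455.  395.5   8.1] rot [ 3.141 -0.     1.505] F [-0.5 -0.1 -0.6] w 7.2 g 58.9 q [-1.03  0.92  0.44  1.8  -0.68  0.57 -0.22]
[-0.013  0.004  0.007] [ 0.001 -0.     0.01 ]
```

Lower the last 2 mm, release, lift, then look numerically.

```bash
python3 -m crank '[[[-0.013,0.004,0.013,0,0,0,1],[-0.013,0.004,0.013,0,0,0,1],[-0.013,0.004,0.013,0,0,0,0.7],[-0.013,0.004,0.013,0,0,0,0.5],[-0.013,0.004,0.013,0,0,0,0.4],[-0.013,0.004,0.013,0,0,0,0.4],[-0.013,0.004,-0.1,0,0,0,0.4],[-0.013,0.004,-0.4,0,0,0,0.4],[-0.013,0.004,-0.8,0,0,0,0.4],[-0.013,0.004,-0.8,0,0,0,0.4]]]'
python3 d.py 455 255 130 1.0 460 130 130 .5
```

```text
time: 22.2
tcp_pos: [458.6, 394.9, 134.4]
tool_rot: [3.134, -0.007, 1.505]
force: [0.3, -0.2, 0.0]
width: 25.9
grasp_force: 0.0
t 22.2 pos [458.6 394.9 134.4] rot [ 3.134 -0.007  1.505] F [ 0.3 -0.2  0. ] w 25.9 g 0.0 q [-1.11  0.75  0.58  1.76 -0.56  0.79 -0.31]
[-0.932  0.037  0.024] [ 0.011 -0.016  0.965]
[-1.761  0.125  0.019] [ 0.007 -0.019  1.92 ]
```

```bash
cat > f.py <<'E'
import sys
from h import *
x0,x1,y0,y1,z=map(float,sys.argv[1:6]); P1=float(sys.argv[6]) if len(sys.argv)>6 else 120
for nm in("top","scene"):
    c=cap(nm); I=ortho(c,x0,x1,y0,y1,z,2); g=cv2.GaussianBlur(I,(5,5),0).min(2)
    k=cv2.HoughCircles(g,cv2.HOUGH_GRADIENT_ALT,1,50,param1=P1,param2=.5,minRadius=60,maxRadius=106)
    for u,v,r in ([] if k is None else k[0]): print(nm,x1-v/2,y1-u/2,r/2)
E
python3 -m crank '[[[-0.93,0.04,0.02,0,0,-0.28,0.4],[-0.93,0.04,0.02,0,0,-0.56,0.4],[-0.93,0.04,0.02,0,0,-0.84,0.3],[-0.93,0.04,0.02,0,0,-0.98,0.3],[-0.93,0.04,0.02,0,0,-0.98,0.3]]]'
python3 f.py 380 560 -170 100 4; python3 f.py 400 590 330 460 8 40
python3 d.py 450 130 130 2.5
```

```text
time: 22.7
tcp_pos: [452.5, 252.5, 125.9]
tool_rot: [3.141, -0.001, 2.016]
force: [0.1, 0.7, -0.1]
width: 30.0
grasp_force: 0.0
top 449.0 -83.0 48.656387
top 477.0 27.5 41.830032
top 449.0 -83.0 41.12356
top 477.0 27.5 33.847466
scene 456.0 -85.5 45.72287
scene 479.5 30.5 42.14153
scene 479.5 30.5 33.22026
scene 456.0 -85.5 38.149796
scene 484.5 396.5 39.774883
scene 484.5 396.5 34.67748
t 22.9 pos [452.  255.1 124.9] rot [ 3.141 -0.     2.02 ] F [ 0.6  0.2 -0. ] w 29.9 g 0.0 q [-0.83  0.63  0.4   1.99 -0.42  0.6   0.3 ]
[-0.745 -0.374 -0.034] [ 0.001 -0.    -0.918]
```

```bash
python3 -m crank '[[[-0.74,-0.37,0,0,0,-0.28,0.3],[-0.74,-0.37,0,0,0,-0.56,0.3],[-0.74,-0.37,0,0,0,-0.84,0.3],[-0.74,-0.37,0,0,0,-0.98,0.3],[-0.74,-0.37,0,0,0,-0.98,0.3]]]'
python3 f.py 400 590 330 460 8 40; python3 f.py 400 590 330 460 8 80
python3 - <<'E'
from h import *
cv2.imwrite("pics/g9.png",np.vstack([ortho(cap(n),390,590,185,475,8,1.4) for n in("top","scene")]))
E
python3 d.py 456.5 -3.5 60 2.53
```

```text
time: 23.4
tcp_pos: [450.4, 129.7, 124.9]
tool_rot: [3.141, 0.0, 2.531]
force: [0.3, -0.4, -0.0]
width: 29.9
grasp_force: 0.0
top 487.0 388.0 39.256283
top 487.0 388.0 33.658928
scene 489.5 397.0 42.753902
scene 489.5 397.0 33.088417
scene 489.5 397.0 37.58967
top 488.0 393.5 35.28956
top 488.0 393.5 31.545984
scene 485.5 394.5 38.056297
scene 485.5 394.5 43.40733
scene 485.5 394.5 32.975105
t 23.7 pos [450.1 130.7 124.7] rot [-3.142  0.     2.533] F [0.7 0.8 0.3] w 29.9 g 0.0 q [-0.49  0.56  0.22  2.12 -0.25  0.49  0.87]
[-0.547 -0.71   0.431] [-0.     0.     0.006]
```

View pics/g9.png

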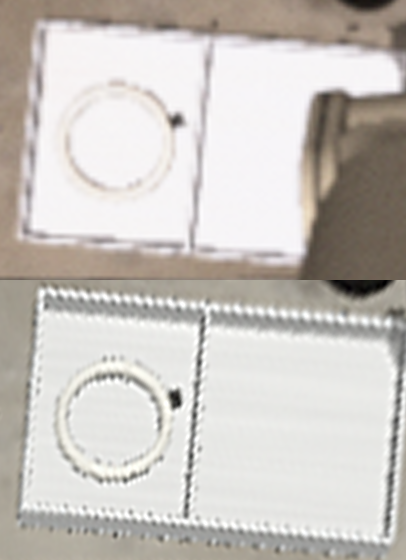

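Ring_d lies flat in the narrow bay, at (116,140) in the top half, which is about (490, 392.5). Now ring_c.

```bash
python3 -m crank '[[[-0.55,-0.71,0.2,0,0,0,0.3],[-0.55,-0.71,0.43,0,0,0,0.3],[-0.55,-0.71,0.43,0,0,0,0.3],[-0.55,-0.71,0.43,0,0,0,0.3],[-0.55,-0.71,0.43,0,0,0,0.3],[-0.55,-0.71,0.43,0,0,0,0.3]]]'
python3 f.py 400 560 -40 100 4
python3 d.py 456.5 -3.5 2.5 2.53
```

```text
time: 24.3
tcp_pos: [457.1, -3.5, 60.5]
tool_rot: [3.141, -0.0, 2.534]
force: [-0.0, 0.6, -0.4]
width: 29.7
grasp_force: 0.0
scene 478.5 28.5 33.203297
scene 478.5 28.5 42.144863
t 24.4 pos [457.3  -2.9  60.8] rot [3.140e+00 1.000e-03 2.535e+00] F [-0.1 -0.7 -0.3] w 29.7 g 0.0 q [-0.13  0.67  0.11  2.18 -0.24  0.3   1.15]
[ 0.002 -0.007  0.389] [0.002 0.001 0.01 ]
```

```bash
python3 -m crank '[[[0,0,0.2,0,0,0,0.3],[0,0,0.33,0,0,0,0.3],[0,0,0.385,0,0,0,0.3],[0,0,0.385,0,0,0,0.3],[0,0,0.385,0,0,0,1],[0,0,0.385,0,0,0,1],[0,0,0.385,0,0,0,1],[0,0,0.385,0,0,0,1],[0,0,0.385,0,0,0,1]]]' 70
python3 f.py 400 560 -40 100 4
python3 -m crank '[[[0,0,-0.1,0,0,0,1],[0,0,-0.3,0,0,0,1],[0,0,-0.5,0,0,0,1],[0,0,-0.5,0,0,0,1]]]'
python3 d.py 450 140 80 2.1
```

```text
time: 25.3
tcp_pos: [457.1, -4.8, 2.9]
tool_rot: [3.141, 0.0, 2.532]
force: [0.6, 0.1, -0.6]
width: 7.1
grasp_force: 66.4
scene 477.0 27.5 41.663383
scene 477.0 27.5 31.97766
time: 25.8
tcp_pos: [458.7, -5.2, 80.2]
tool_rot: [3.139, 0.005, 2.532]
force: [0.7, -0.2, 0.7]
width: 7.5
grasp_force: 66.5
t 25.8 pos [458.7  -5.2  80.2] rot [3.139 0.005 2.532] F [ 0.7 -0.2  0.7] w 7.5 g 66.5 q [-0.39  0.69  0.5   2.18 -0.78  0.45  1.7 ]
[0.601 0.76  0.001] [0.007 0.008 0.825]
```

```bash
python3 -m crank '[[[0.6,0.76,0,0,0,0.28,1],[0.6,0.76,0,0,0,0.56,1],[0.6,0.76,0,0,0,0.83,1],[0.6,0.76,0,0,0,0.83,1],[0.6,0.76,0,0,0,0.83,1]]]'
python3 d.py 452 285 70 1.7
```

```text
time: 26.3
tcp_pos: [447.5, 141.8, 76.7]
tool_rot: [-3.14, 0.0, 2.103]
force: [-0.3, -0.9, 0.3]
width: 7.7
grasp_force: 66.5
t 26.3 pos [447.5 141.8  76.7] rot [-3.14   0.     2.103] F [-0.3 -0.9  0.3] w 7.7 g 66.5 q [-0.8   0.75  0.67  2.15 -0.93  0.56  1.11]
[0.808 0.511 0.044] [-0.002  0.001  0.77 ]
```

```bash
python3 -m crank '[[[0.81,0.51,0.04,0,0,0.28,1],[0.81,0.51,0.04,0,0,0.56,1],[0.81,0.51,0.04,0,0,0.77,1],[0.81,0.51,0.04,0,0,0.77,1],[0.81,0.51,0.04,0,0,0.77,1],[0.81,0.51,0.04,0,0,0.77,1]]]'
python3 d.py 453.5 393.5 60 1.55
```

```text
time: 26.9
tcp_pos: [453.9, 281.0, 71.5]
tool_rot: [-3.141, 0.001, 1.691]
force: [0.6, -0.6, 0.5]
width: 7.4
grasp_force: 66.6
t 26.9 pos [453.9 281.   71.5] rot [-3.141e+00  1.000e-03  1.691e+00] F [ 0.6 -0.6  0.5] w 7.4 g 66.6 q [-1.11  0.88  0.83  1.99 -0.99  0.75  0.46]
[0.745 0.088 0.076] [-0.     0.002  0.27 ]
```

```bash
python3 -m crank '[[[0.73,0.08,0.07,0,0,0.27,1],[0.73,0.08,0.07,0,0,0.27,1],[0.73,0.08,0.07,0,0,0.27,1],[0.73,0.08,0.07,0,0,0.27,1],[0.73,0.08,0.07,0,0,0.27,1]]]'
python3 f.py 400 590 330 460 70 80
python3 d.py 452 391.3 16 1.55
```

```text
time: 27.4
tcp_pos: [452.7, 390.8, 61.3]
tool_rot: [3.141, 0.001, 1.55]
force: [0.5, -0.7, -0.1]
width: 7.6
grasp_force: 66.6
top 487.0 388.5 33.51587
scene 480.0 393.5 43.488415
scene 480.0 393.5 33.644844
t 27.5 pos [452.8 390.7  61.6] rot [3.141e+00 1.000e-03 1.548e+00] F [ 0.6 -0.9 -0.9] w 7.6 g 66.6 q [-1.25  0.98  0.88  1.81 -0.99  0.87  0.1 ]
[ 0.004 -0.006  0.304] [ 0.001  0.002 -0.003]
```

```bash
python3 - <<'E'
import cv2,numpy as np
I=cv2.imread("pics/g9.png")
for k,J in enumerate((I[:280],I[280:])):
    d=J[:,:,2].astype(int)-J[:,:,0]
    m=np.zeros(J.shape[:2],bool); m[50:225,45:185]=True
    for th in(8,14,20):
        p=np.argwhere(m&(d>th))
        c=np.median(p,0)
        for _ in range(15):
            r=np.hypot(*(p-c).T); q=p[abs(r/1.4-38)<9]
            A=np.c_[2*q,np.ones(len(q))]; s=np.linalg.lstsq(A,(q**2).sum(1),rcond=None)[0]; c=s[:2]
        R=np.sqrt(s[2]+c@c)/1.4
        print(k,th,len(p),len(q),590-c[0]/1.4,475-c[1]/1.4,R)
E
```

```text
0 8 3183 3172 489.66997015533303 391.6011990116349 38.14205796348055
0 14 951 951 490.6764878858168 390.86845485009985 37.88452205953362
0 20 99 0 590.0 475.0 0.0
1 8 3254 3254 489.478862758187 394.11630736770945 38.10643864855034
1 14 5 0 590.0 475.0 0.0
1 20 0 0 590.0 475.0 0.0
  return _methods._mean(a, axis=axis, dtype=dtype,
  ret = um.true_divide(
```

Ring_d fits at (489.8, 392.5). The held ring agrees to within 1–3 mm, so I'll lower it onto the stack.

```bash
python3 -m crank '[[[0.005,-0.003,0.1,0,0,0,1],[0.005,-0.003,0.2,0,0,0,1],[0.005,-0.003,0.27,0,0,0,1],[0.005,-0.003,0.3,0,0,0,1],[0.005,-0.003,0.308,0,0,0,1],[0.005,-0.003,0.308,0,0,0,1],[0.005,-0.003,0.308,0,0,0,1]]]'
python3 d.py 452 391.3 16 1.55
```

```text
time: 28.2
tcp_pos: [451.9, 394.8, 15.2]
tool_rot: [3.14, -0.0, 1.553]
force: [-0.5, 0.2, -0.0]
width: 7.8
grasp_force: 66.6
t 28.2 pos [451.9 394.8  15.2] rot [ 3.14  -0.     1.553] F [-0.5  0.2 -0. ] w 7.8 g 66.6 q [-1.22  1.02  0.79  1.82 -1.04  0.78  0.13]
[-0.023  0.001 -0.005] [ 0.002 -0.001  0.006]
```

```bash
python3 -m crank '[[[-0.02,0,0.003,0,0,0,1],[-0.02,0,0.003,0,0,0,1],[-0.02,0,0.003,0,0,0,1]]]'
python3 d.py 452 391.3 15 1.55
```

```text
time: 28.5
tcp_pos: [451.4, 391.5, 14.6]
tool_rot: [3.141, -0.0, 1.553]
force: [-0.0, 0.1, -0.4]
width: 7.7
grasp_force: 66.6
t 28.5 pos [451.4 391.5  14.6] rot [ 3.141 -0.     1.553] F [-0.   0.1 -0.4] w 7.7 g 66.6 q [-1.21  1.02  0.79  1.82 -1.04  0.78  0.14]
[-0.001  0.004 -0.003] [ 0.001 -0.     0.005]
```

```bash
python3 -m crank '[[[0,0,0.003,0,0,0,1],[0,0,0.003,0,0,0,0.75],[0,0,0.003,0,0,0,0.6],[0,0,0.003,0,0,0,0.4],[0,0,0.003,0,0,0,0.4],[0,0,0.003,0,0,0,0.4],[0,0,-0.1,0,0,0,0.4],[0,0,-0.4,0,0,0,0.4],[0,0,-0.8,0,0,0,0.4],[0,0,-0.8,0,0,0,0.4]]]'
python3 d.py 450 255 130 2
```

```text
time: 29.5
tcp_pos: [454.8, 392.2, 140.9]
tool_rot: [3.134, -0.005, 1.552]
force: [0.3, 0.6, 0.5]
width: 25.5
grasp_force: 0.0
t 29.5 pos [454.8 392.2 140.9] rot [ 3.134 -0.005  1.552] F [0.3 0.6 0.5] w 25.5 g 0.0 q [-1.29  0.87  0.95  1.77 -0.86  0.96  0.  ]
[-0.915 -0.015  0.068] [ 0.017 -0.006 -0.856]
```

```bash
python3 -m crank '[[[-0.91,-0.01,0.05,0,0,-0.28,0.3],[-0.91,-0.01,0.05,0,0,-0.56,0.3],[-0.91,-0.01,0.05,0,0,-0.86,0.3],[-0.91,-0.01,0.05,0,0,-0.86,0.3],[-0.91,-0.01,0.05,0,0,-0.86,0.3]]]'
python3 d.py 450 130 130 2.4
```

```text
time: 30.0
tcp_pos: [447.7, 254.6, 127.8]
tool_rot: [3.141, -0.001, 2.0]
force: [0.6, 1.1, 0.5]
width: 30.2
grasp_force: 0.0
t 30.0 pos [447.7 254.6 127.8] rot [ 3.141e+00 -1.000e-03  2.000e+00] F [0.6 1.1 0.5] w 30.2 g 0.0 q [-1.07  0.73  0.8   2.01 -0.79  0.74  0.65]
[-0.762 -0.331 -0.016] [ 0.002 -0.002 -0.765]
```

```bash
python3 -m crank '[[[-0.76,-0.33,0,0,0,-0.28,0.3],[-0.76,-0.33,0,0,0,-0.56,0.3],[-0.76,-0.33,0,0,0,-0.76,0.3],[-0.76,-0.33,0,0,0,-0.76,0.3],[-0.76,-0.33,0,0,0,-0.76,0.3]]]'
cat > e.py <<'E'
from h import *
# cream ring on white tray: circle fit of colour mask on plane z;  args: u-range in world
import sys
xa,xb,ya,yb,z,rr=map(float,sys.argv[1:7]); th=int(sys.argv[7]) if len(sys.argv)>7 else 8
for nm in("top","scene"):
    J=ortho(cap(nm),xa,xb,ya,yb,z,1.4); d=J[:,:,2].astype(int)-J[:,:,0]
    p=np.argwhere(d>th).astype(float); c=np.median(p,0); q=p
    for _ in range(20):
        r=np.hypot(*(p-c).T); q=p[abs(r/1.4-rr)<9]
        if len(q)<50: break
        A=np.c_[2*q,np.ones(len(q))]; s=np.linalg.lstsq(A,(q**2).sum(1),rcond=None)[0]; c=s[:2]
    r=np.hypot(*(q-c).T)/1.4
    print(nm,len(q),(xb-c[0]/1.4).round(1),(yb-c[1]/1.4).round(1),"r",r.mean().round(1),"band",np.percentile(r,[5,95]).round(1))
E
python3 e.py 430 553 343 443 17 38; python3 e.py 430 553 343 443 8 38
python3 f.py 380 560 -170 20 4
python3 d.py 440 0 130 2.6
```

```text
time: 30.5
tcp_pos: [450.7, 132.2, 127.1]
tool_rot: [3.14, -0.001, 2.4]
force: [-0.4, 0.3, -0.3]
width: 29.6
grasp_force: 0.0
top 5046 487.9 390.1 r 38.1 band [32.3 43.6]
scene 4075 483.2 394.6 r 37.9 band [33.1 42.7]
top 5044 488.3 392.3 r 38.3 band [32.5 43.8]
scene 4129 491.1 392.3 r 38.3 band [33.5 43.2]
top 450.0 -86.5 48.64413
top 450.0 -86.5 41.340435
scene 452.5 -85.5 49.263477
scene 452.5 -85.5 40.853405
t 30.8 pos [450.1 132.2 126.7] rot [-3.141 -0.     2.403] F [0.7 0.2 0.5] w 29.7 g 0.0 q [-0.78  0.64  0.66  2.12 -0.69  0.6   1.2 ]
[-0.543 -0.697 -0.022] [-0.    -0.    -0.376]
```

```bash
python3 -m crank '[[[-0.54,-0.7,0,0,0,-0.2,0.3],[-0.54,-0.7,0,0,0,-0.38,0.3],[-0.54,-0.7,0,0,0,-0.38,0.3],[-0.54,-0.7,0,0,0,-0.38,0.3],[-0.54,-0.7,0,0,0,-0.38,0.3]]]'
python3 d.py 433 -126.5 60 2.705
```

```text
time: 31.3
tcp_pos: [439.2, -1.3, 126.9]
tool_rot: [3.141, -0.0, 2.598]
force: [0.7, 0.2, -0.1]
width: 29.6
grasp_force: 0.0
t 31.3 pos [439.2  -1.3 126.9] rot [ 3.141 -0.     2.598] F [ 0.7  0.2 -0.1] w 29.6 g 0.0 q [-0.44  0.58  0.56  2.2  -0.62  0.52  1.62]
[-0.396 -0.736  0.446] [ 0.001 -0.    -0.204]
```

```bash
python3 -m crank '[[[-0.4,-0.73,0.2,0,0,-0.2,0.3],[-0.4,-0.73,0.44,0,0,-0.2,0.3],[-0.4,-0.73,0.44,0,0,-0.2,0.3],[-0.4,-0.73,0.44,0,0,-0.2,0.3],[-0.4,-0.73,0.44,0,0,-0.2,0.3],[-0.4,-0.73,0.44,0,0,-0.2,0.3]]]'
python3 f.py 380 560 -170 20 4
python3 d.py 433 -126.5 3 2.705
```

```text
time: 31.9
tcp_pos: [434.7, -123.8, 61.0]
tool_rot: [3.14, -0.001, 2.708]
force: [0.4, -0.6, 0.4]
width: 30.1
grasp_force: 0.0
scene 453.0 -82.0 49.10495
scene 453.0 -82.0 40.466084
t 32.0 pos [ 435.  -123.8   61.3] rot [3.141 0.    2.709] F [-0.6 -0.3  0.2] w 29.8 g 0.0 q [-0.01  0.69  0.34  2.2  -0.67  0.35  2.03]
[ 0.004 -0.022  0.389] [0.002 0.001 0.008]
```

```bash
python3 -m crank '[[[0,-0.01,0.2,0,0,0,0.3],[0,-0.01,0.33,0,0,0,0.3],[0,-0.01,0.388,0,0,0,0.3],[0,-0.01,0.388,0,0,0,0.3],[0,-0.01,0.388,0,0,0,1],[0,-0.01,0.388,0,0,0,1],[0,-0.01,0.388,0,0,0,1],[0,-0.01,0.388,0,0,0,1],[0,-0.01,0.388,0,0,0,1]]]' 70
python3 f.py 380 560 -170 20 4
python3 -m crank '[[[0,0,-0.1,0,0,0,1],[0,0,-0.3,0,0,0,1],[0,0,-0.5,0,0,0,1],[0,0,-0.5,0,0,0,1]]]'
python3 d.py 432 0 80 2.35
```

```text
time: 32.9
tcp_pos: [434.2, -126.9, 3.5]
tool_rot: [3.14, 0.001, 2.705]
force: [0.6, 2.3, 7.1]
width: 7.9
grasp_force: 69.3
time: 33.4
tcp_pos: [435.2, -128.4, 80.5]
tool_rot: [-3.142, 0.006, 2.705]
force: [0.9, -0.6, -1.2]
width: 7.6
grasp_force: 68.6
t 33.4 pos [ 435.2 -128.4   80.5] rot [-3.142  0.006  2.705] F [ 0.9 -0.6 -1.2] w 7.6 g 68.6 q [-0.13  0.69  0.53  2.2  -0.82  0.45  2.19]
[0.381 0.767 0.001] [0.002 0.011 0.678]
```

```bash
python3 -m crank '[[[0.38,0.78,0,0,0,0.2,1],[0.38,0.78,0,0,0,0.4,1],[0.38,0.78,0,0,0,0.6,1],[0.38,0.78,0,0,0,0.68,1],[0.38,0.78,0,0,0,0.68,1],[0.38,0.78,0,0,0,0.68,1]]]'
python3 d.py 435 140 75 1.95
```

```text
time: 34.0
tcp_pos: [431.2, 2.1, 77.5]
tool_rot: [-3.141, 0.0, 2.349]
force: [-0.2, -0.2, -0.3]
width: 7.9
grasp_force: 68.7
t 34.0 pos [431.2   2.1  77.5] rot [-3.141  0.     2.349] F [-0.2 -0.2 -0.3] w 7.9 g 68.7 q [-0.49  0.71  0.63  2.25 -0.98  0.48  1.72]
[0.637 0.664 0.016] [-0.001  0.001  0.762]
```

```bash
python3 -m crank '[[[0.64,0.66,0,0,0,0.2,1],[0.64,0.66,0,0,0,0.4,1],[0.64,0.66,0,0,0,0.6,1],[0.64,0.66,0,0,0,0.76,1],[0.64,0.66,0,0,0,0.76,1],[0.64,0.66,0,0,0,0.76,1]]]'
python3 d.py 438 260 60 1.55
```

```text
time: 34.6
tcp_pos: [434.7, 139.0, 77.8]
tool_rot: [-3.142, 0.001, 1.951]
force: [0.5, 0.7, -0.2]
width: 7.6
grasp_force: 68.7
t 34.6 pos [434.7 139.   77.8] rot [-3.142e+00  1.000e-03  1.951e+00] F [ 0.5  0.7 -0.2] w 7.6 g 68.7 q [-0.86  0.78  0.77  2.19 -1.04  0.6   1.07]
[0.741 0.32  0.118] [0.    0.002 0.765]
```

```bash
python3 -m crank '[[[0.74,0.32,0.11,0,0,0.2,1],[0.74,0.32,0.11,0,0,0.4,1],[0.74,0.32,0.11,0,0,0.6,1],[0.74,0.32,0.11,0,0,0.76,1],[0.74,0.32,0.11,0,0,0.76,1],[0.74,0.32,0.11,0,0,0.76,1]]]'
python3 f.py 400 570 180 340 60 80
python3 d.py 438 260 7 1.55
```

```text
time: 35.2
tcp_pos: [438.4, 259.6, 61.4]
tool_rot: [3.141, 0.001, 1.552]
force: [-0.3, -0.9, -0.1]
width: 7.5
grasp_force: 68.7
scene 482.0 259.0 49.07473
t 35.3 pos [438.4 260.   61.5] rot [ 3.141 -0.     1.552] F [ 0.2 -0.4 -0.4] w 7.6 g 68.7 q [-1.1   0.88  0.83  2.06 -1.06  0.71  0.43]
[ 0.    -0.002  0.364] [ 0.    -0.     0.003]
```

The held ring is centred over the wide bay (482, 259). Lower, release, retreat.

```bash
python3 -m crank '[[[0,0,0.15,0,0,0,1],[0,0,0.27,0,0,0,1],[0,0,0.33,0,0,0,1],[0,0,0.36,0,0,0,1],[0,0,0.368,0,0,0,1],[0,0,0.368,0,0,0,1],[0,0,0.368,0,0,0,1]]]'
python3 d.py 438 260 6.5 1.55
```

```text
time: 36.0
tcp_pos: [438.3, 260.9, 6.6]
tool_rot: [3.141, 0.0, 1.552]
force: [-0.3, -0.8, 2.5]
width: 7.8
grasp_force: 69.2
t 36.0 pos [438.3 260.9   6.6] rot [3.141 0.    1.552] F [-0.3 -0.8  2.5] w 7.8 g 69.2 q [-0.97  0.91  0.59  2.07 -1.08  0.52  0.43]
[-0.006 -0.002  0.001] [0.002 0.    0.005]
```

```bash
python3 -m crank '[[[0,0,0,0,0,0,0.75],[0,0,0,0,0,0,0.6],[0,0,0,0,0,0,0.4],[0,0,0,0,0,0,0.4],[0,0,0,0,0,0,0.4],[0,0,-0.1,0,0,0,0.4],[0,0,-0.4,0,0,0,0.4],[0,0,-0.9,0,0,0,0.4],[0,0,-0.9,0,0,0,0.4]]]'
python3 -m crank '[[[-0.9,0,-0.2,0,0,0,0.4],[-0.9,0,-0.2,0,0,0,0.4],[-0.9,0,-0.2,0,0,0,0.4],[-0.9,0,-0.2,0,0,0,0.4]]]'
python3 -m crank '[[[-0.9,0,-0.2,0,0,0,0.4],[-0.9,0,-0.2,0,0,0,0.4],[-0.9,0,-0.2,0,0,0,0.4],[-0.9,0,-0.2,0,0,0,0.4],[-0.9,0,-0.2,0,0,0,0.4]]]'
python3 e.py 423 545 205 315 8 45; python3 e.py 430 553 343 443 12 38;  python3 f.py 400 570 195 320 8 60
python3 - <<'E'
from h import *
# hook check vs the first view; white blobs left on bench
for n,b in(("top",(420,180,470,260)),("scene",(390,145,465,190))):
    c=cap(n); m=cv2.inRange(cv2.cvtColor(c["frame"],cv2.COLOR_RGB2HSV),(3,110,60),(20,255,255)); x0,y0,x1,y1=b
    p=np.argwhere(m[y0:y1,x0:x1])[:,::-1]+[x0,y0]; print(n,len(p),p.mean(0) if len(p) else 0, plane(c,np.median(p,0),40)[0].round())
E
```

```text
time: 36.9
tcp_pos: [439.2, 261.5, 144.2]
tool_rot: [3.138, -0.001, 1.552]
force: [0.4, -0.1, -0.0]
width: 25.6
grasp_force: 0.0
time: 37.3
tcp_pos: [435.9, 121.3, 172.7]
tool_rot: [3.139, 0.001, 1.544]
force: [0.0, 0.7, 0.1]
width: 25.6
grasp_force: 0.0
time: 37.8
tcp_pos: [433.1, -8.2, 201.0]
tool_rot: [3.142, -0.001, 1.552]
force: [-0.5, 0.4, -0.6]
width: 25.2
grasp_force: 0.0
top 3907 501.6 245.6 r 44.1 band [38.6 50.4]
scene 3088 501.9 247.1 r 44.7 band [41.1 48.1]
top 5064 488.0 391.4 r 38.2 band [32.3 43.7]
scene 4134 487.6 393.3 r 38.1 band [33.4 43. ]
top 499.5 245.5 40.305584
scene 501.0 245.0 49.95825
scene 501.0 245.0 43.01549
top 240 [450.83333333 226.1       ] [ 498. -409.   40.]
scene 0 0 [nan nan nan]
  return _methods._mean(a, axis=axis, dtype=dtype,
  ret = um.true_divide(
```

The large ring shifted about 2 cm within the bay after release, probably the announced knock. I'll check that its lug is clear of the walls and that it lies flat.

```bash
python3 - <<'E'
from h import *
for n in("top","scene"):
    c=cap(n); J=ortho(c,425,570,190,325,8,2).max(2); p=np.argwhere(J<110)/2; w=np.c_[570-p[:,0],325-p[:,1]]
    d=np.hypot(*(w-[501,246]).T); q=w[(d>47)&(d<60)]; print(n,len(q),q.mean(0).round(1) if len(q) else '',q.std(0).round(1))
E
python3 d.py; python3 e.py 423 558 195 318 8 45 6
```

```text
top 134 [550.5 267. ] [1.8 1.5]
scene 357 [540.7 255. ] [25.3 30. ]
t 38.3 pos [433.   -8.1 200.9] rot [-3.141  0.     1.554] F [ 0.  -0.2 -0.2] w 25.4 g 0.0 q [-0.68  0.53  0.93  2.14 -0.62  0.77  0.64]
top 6448 502.1 244.1 r 45.2 band [37.9 51.9]
scene 5005 502.7 246.9 r 45.1 band [40.5 49.5]
```

```bash
python3 -c "
from workcell import job
print(job.finish_job())"
```

```text
the job is handed in; nothing more can be done
None
```

Job handed in at about 38 s: both rings under the rack were drawn out with the hook, the hook is back on its mat, the large ring is in the wide bay and both small rings are stacked in the narrow bay; camera measurements put every ring flat and inside its bay, though the large ring moved about 2 cm in its bay after release and I left it there.

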